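Tumble a rinsed vial block over the step, wells down

TASK

The green vial block has just been rinsed and has to drain: push it over the step of the white turning stand so that it tumbles a quarter turn and ends flat in the low bay in front of it, open wells facing straight down. Push it only, without lifting it up off the stand, and leave the orange block alone on the upper deck.

Things in the scene. Friction and masses are not known exactly. Their poses are not given: they have to be found in the camera images.
- green_block_center (a point): Centre (half-way up) of the green plastic block to turn: 90 mm long (x), 98 mm wide (y), 60 mm high (z) as it lies on the deck at the start, about 0.45 kg, solid but for eight 18 mm vial wells open in the face that its +x axis points to. At the start x points level over the step's edge, z up; turned, x points straight down and the block stands 90 mm high.
- orange_block_center (a point): Centre (half-way up) of the orange plastic block in the other lane, to be left alone: same size, axes and wells as the green one.
- stand: White plastic turning stand, fixed, 273 mm (x) x 236 mm (y). Origin on the bench under the middle of the step's edge; x level, from the deck over the edge to the low bays; z up. Two lanes centred at y = +57 and -57 mm, 106 mm wide between 8 mm rails (at y = -114, 0, +114 mm) rising to 72 mm above the bench along deck and bays. Which lane holds which block varies.
- stand_deck (a point): Centre of the stand's upper deck (top surface, 60 mm above the bench, between the lanes; stand's axes). The deck runs from x = -165 to 0 mm in the stand's frame and is open at its rear end. The rear face of each block starts 20 to 45 mm from that end. A block tips by itself once its centre is pushed past the edge (x = 0).
- stand_bay (a point): Centre of the low bays' floor (8 mm above the bench, 52 mm below the deck, between the lanes; stand's axes). The bays run from x = 0 to 100 mm in the stand's frame, up to a stop 8 mm thick that rises 22 mm above the bench.

How it is judged:
By the outcome, as a careful person would: the job done as asked, in the order asked, and still so for the second after the job is handed in, with the robot touching nothing.
It also fails if it takes over 32 s, if anything falls off the work surface, if the arm or the gripper's body presses on something with over 40 N, if the wrist force passes 120 N, or if a joint passes its speed limit or range.

ROBOT

A 6-joint arm with a two-finger parallel gripper is mounted at the origin on a cart in front of the work surface, level with it; the furniture and walls round the work are solid. World frame = base frame: x ahead of the robot, y to its left, z up, the work surface at z = 0. Lengths are in m, angles in rad, forces in N, time in s.
With the tool pointing down it reaches from about 0.425 to 0.95 m from the base axis. Payload 3.5 kg.
Tool frame: the origin (TCP) lies midway between the tips of the shut fingers; the grasp point (between the pads) lies 19 mm behind it; z points along the fingers, y is the line along which they close (so a half turn about z gives the same grasp; the last joint's range is limited). The gripper opens to 85 mm and grips with 20 to 120 N. Pads are 22 mm wide; open, the fingers measure 114 mm over their backs; the gripper's body (76 mm by 85 mm) begins 54 mm behind the grasp point. The pads swing forward as they close: fully open they stand 13 mm farther back than shut.
Start: joints at [1.032, 0.286, 1.577, -0, 1.279, -0.15], TCP at [0.256, 0.625, 0.231] pointing down, gripper open.
Joint ranges: [-2.77, 2.77], [-0.9, 2.22], [0.21, 2.48], [-1.53, 4.67], [0.24, 2.81], [-2.84, 2.84]. Speed limits (rad/s): [2.79, 2.79, 3.14, 3.14, 3.14, 3.14].

INTERFACE

Orientations are given as a unit quaternion [x, y, z, w].
In Python, from plant import * gives the robot as it stands.
- The arm moves only by the tool move_arm, never from a script. Its argument "moves" is a list of rows, each a list of 3 entries, a list of its own where there are three numbers: the opening, from 0 (shut) to 1 (fully open), then the shift along the tool's x, y, z in m, then the turn, a rotation vector about the tool's x, y, z in rad. A call has exactly 10 rows; each row shifts and turns the commanded pose from where the row before left it, along the tool's axes as they then stand; what a row does not reach is not made up. A row lasts 1/12 s, in which the tool goes at most 41.7 mm and 7.16 degrees, less where a joint would pass 70% of its speed; a pose out of reach is approached as far as the arm can. A call is refused whole if a number of a shift passes 0.0417 or a number of a turn 0.125, either way. A call with a gripper value outside its range is refused whole. The fingers move at their own pace and stop on an object; "grip_force" is the grip in N (left out, the last holds). Time passes only in rows, so rows that do not move let the fingers close, or fill a call up. It gives the time, the measured TCP pose, the force, the opening and the grip force at its end, in the units of the state.
- get_state(): the state, without advancing time (a new reading comes with each control period).
- read_camera(name): name is "side" or "top" or "wrist"; returns the picture (480x640x3 uint8, red, green, blue); there is no depth.
- camera_params(name): a dict with "fx", "fy", "cx", "cy" (pixels), "rvec" (rotation vector, rad) and "tvec" (3), from world to camera coordinates, as OpenCV has them; the wrist camera has in their place "tool_from_camera" (4x4, takes a point from camera to tool coordinates, whose origin is the TCP and whose axes are the flange's). Camera axes: x right, y down, z forward; pixel columns grow to the right and rows downward; lengths in m; the calibration is good to about 2 mm. A picture is of the moment at which its call begins: read the wrist's pose just before it. camera_params takes no time and is no camera call.
- sign_off(): hands the job in; it is judged then, once.
The state is a dict: "time": time; "qpos": joint angles; "dq": joint speeds; "joint_efforts": joint torques, N m; "eef_pos": TCP position; "tcp_rot": TCP orientation; "contact_force": force on the tool from outside, world axes, zero at the start; "wrist_torque": the same for the moment, N m; "opening": opening from 0.0 (shut) to 1.0 (fully open); "finger_force": force on a finger pad.
Only numpy, scipy, OpenCV 4.12 (cv2) and the standard library are available. Lean on these libraries where they do the work, as an engineer would, in place of code of your own. Each camera call takes 0.05 s, during which the arm holds its last target. There are 200 camera calls.

## Working session

There is one attempt and no reset: what is moved stays moved. The work goes in short steps, Python scripts to look and compute and a tool call to move; the robot and the scene stay as the last step left them, time stands still between calls to the robot, and variables do not carry over. Pictures are saved under pics/ and viewed, at most 10 in all, crops included, and the job is handed in when it is done.

Besides the shell and the picture viewer there is one more tool, called as name(argument=value, ...), one argument or row to a line, values as JSON. move_arm: Moves the arm, as the interface text tells. Its arguments: {"type":"object","properties":{"moves":{"type":"array"},"grip_force":{"type":"number"}},"required":["moves"]}

```bash
mkdir -p pics
python3 - <<'E'
from plant import *
import cv2,numpy as np
s=get_state();print(s)
for n in("top","side"):
    cv2.imwrite(f"pics/{n}0.png",read_camera(n)[:,:,::-1]);print(camera_params(n))
E
```

```text
{'time': 0.0, 'qpos': array([ 1.03195016e+00,  2.87219338e-01,  1.57816070e+00, -3.80228860e-05,
        1.27857539e+00, -1.50026032e-01]), 'dq': array([ 0.00048556,  0.00043773, -0.000743  ,  0.00098106, -0.00069118,
        0.001224  ]), 'joint_efforts': array([ 3.07932896e-04, -4.05995286e+01, -2.92619312e+01, -1.85819331e-04,
        5.89569536e-03,  6.81785167e-06]), 'eef_pos': array([0.25555264, 0.62405651, 0.2299202 ]), 'tcp_rot': array([ 1.93182219e-01,  9.81162185e-01, -1.11814116e-03, -3.81782828e-04]), 'contact_force': array([ 0.15204566, -0.49812184,  0.3391006 ]), 'wrist_torque': array([ 0.00570249, -0.000757  ,  0.00774446]), 'finger_force': 0.0, 'opening': 1.0016452412185857}
{'fx': 476.7340601407454, 'fy': 476.7340601407454, 'cx': 316.3250626835003, 'cy': 230.37855402613366, 'rvec': array([ 2.16461986, -2.21607318,  0.06114015]), 'tvec': array([0.02565333, 0.53720973, 0.88477768])}
{'fx': 492.35528504347576, 'fy': 492.35528504347576, 'cx': 331.0823531123183, 'cy': 241.010558114849, 'rvec': array([ 0.47959646, -2.66366936,  1.29521117]), 'tvec': array([0.53523332, 0.15771681, 0.78492276])}
```

View pics/top0.png

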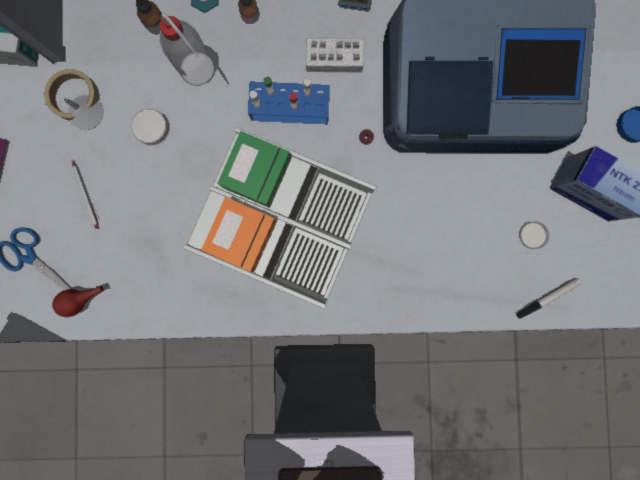

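View pics/side0.png

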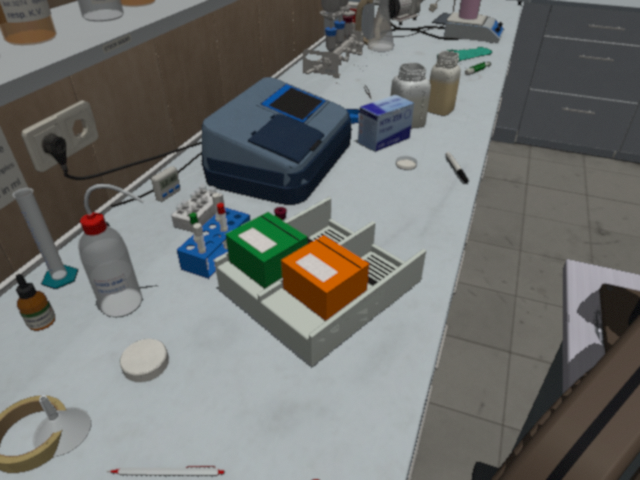

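The top view shows the stand with rail corners near (238,131), (375,187), (186,248) and (325,305). The green block is in its upper-left lane, centred near (252,168), and the step faces right and down in the picture. The side view confirms the layout: a blue rack stands just outside the green lane, and nothing is behind the deck.

```bash
cat > h.py <<'E'
from plant import *
import cv2,numpy as np
from scipy.spatial.transform import Rotation as R
def ray(n,uv,z):
    p=camera_params(n);M=cv2.Rodrigues(p["rvec"])[0];c=-M.T@p["tvec"]
    out=[]
    for u,v in np.atleast_2d(uv):
        d=M.T@np.array([(u-p["cx"])/p["fx"],(v-p["cy"])/p["fy"],1]);out.append(c+d*(z-c[2])/d[2])
    return np.array(out)
E
python3 - <<'E'
from h import *
np.set_printoptions(precision=4,suppress=True)
im=cv2.imread("pics/top0.png")
C=ray("top",[(238,131),(375,187),(325,305),(186,248)],.072)
print(C); 
for a,b in((0,1),(3,2),(0,3),(1,2)):
    d=C[b]-C[a];print(np.linalg.norm(d),np.degrees(np.arctan2(d[1],d[0])))
hsv=cv2.cvtColor(im,cv2.COLOR_BGR2HSV)
roi=np.zeros(im.shape[:2],np.uint8);roi[125:310,180:380]=255
for nm,lo,hi in(("g",(50,100,30),(85,255,255)),("o",(5,120,60),(22,255,255))):
    m=cv2.inRange(hsv,lo,hi)&roi
    cs=max(cv2.findContours(m,0,2)[0],key=cv2.contourArea)
    print(nm,cv2.boxPoints(cv2.minAreaRect(cs)))
    q=cv2.approxPolyDP(cv2.convexHull(cs),4,True)[:,0];print(q.tolist());print(ray("top",q,.12))
s=get_state();print(R.from_quat(s["tcp_rot"]).as_matrix())
cv2.imwrite("pics/crop.png",cv2.resize(im[120:315,175:385],None,fx=2.8,fy=2.8,interpolation=2))
E
```

```text
[[ 0.7162  0.1492  0.072 ]
 [ 0.6092 -0.0933  0.072 ]
 [ 0.4029  0.0008  0.072 ]
 [ 0.5086  0.2441  0.072 ]]
0.26499738571638176 -113.80688266295115
0.26525867642192863 -113.48298413704481
0.22823219436178308 155.43570272202172
0.22672952679425828 155.49564636525946
g [[217.7931 183.4828]
 [240.2931 130.9828]
 [288.8103 151.7759]
 [266.3103 204.2759]]
[[240, 132], [288, 152], [265, 203], [219, 183]]
[[0.7012 0.138  0.12  ]
 [0.6651 0.0575 0.12  ]
 [0.5795 0.0978 0.12  ]
 [0.6152 0.1745 0.12  ]]
o [[200.6701 249.7423]
 [224.5464 196.0206]
 [276.134  218.9484]
 [252.2577 272.6701]]
[[225, 197], [274, 220], [250, 271], [201, 249]]
[[0.5913 0.1647 0.12  ]
 [0.5506 0.0832 0.12  ]
 [0.4665 0.1246 0.12  ]
 [0.505  0.2058 0.12  ]]
[[-0.9254  0.3791 -0.0011]
 [ 0.3791  0.9254 -0.0018]
 [ 0.0003 -0.0021 -1.    ]]
```

View pics/crop.png

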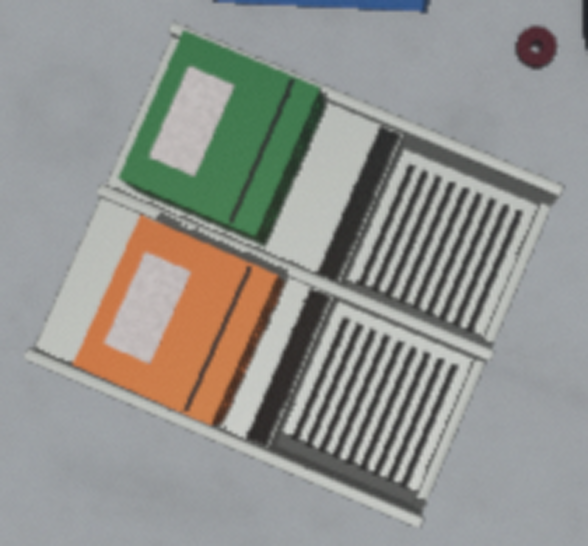

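The crop shows the green block at the rear of its lane with the rail edges clear of it. The top view puts the stand origin at about (0.548, 0.049), with a yaw of −114°. The green block sits in the +y lane with its centre at stand x ≈ −0.100. I'll turn the tool so the half-open fingers spread across the lane, then move in behind the block.

move_arm(
  moves=[
    [0.5, [0, 0, 0], [0, 0, 0.12]],
    [0.5, [0, 0, 0], [0, 0, 0.12]],
    [0.5, [0, 0, 0], [0, 0, 0.12]],
    [0.5, [0, 0, 0], [0, 0, 0.12]],
    [0.5, [0, 0, 0], [0, 0, 0.12]],
    [0.5, [0, 0, 0], [0, 0, 0.12]],
    [0.5, [0, 0, 0], [0, 0, 0.12]],
    [0.5, [0, 0, 0], [0, 0, 0.12]],
    [0.5, [0, 0, 0], [0, 0, 0.12]],
    [0.5, [0, 0, 0], [0, 0, 0.12]],
  ],
)

```text
time: 0.93
eef_pos: [0.2556, 0.6243, 0.2305]
tcp_rot: [0.716, 0.699, -0.001, 0.0]
contact_force: [-0.6, -0.4, 0.7]
opening: 0.501
finger_force: 0.0
```

move_arm(
  moves=[
    [0.5, [0, 0, 0], [0, 0, 0.1]],
    [0.5, [0, 0, 0], [0, 0, 0.1]],
    [0.5, [0, 0, 0], [0, 0, 0.1]],
    [0.5, [0, 0, 0], [0, 0, 0.1]],
    [0.5, [-0.013, 0.035, 0], [0, 0, 0]],
    [0.5, [-0.013, 0.035, 0], [0, 0, 0]],
    [0.5, [-0.013, 0.035, 0], [0, 0, 0]],
    [0.5, [-0.013, 0.035, 0], [0, 0, 0]],
    [0.5, [-0.013, 0.035, 0], [0, 0, 0]],
    [0.5, [-0.013, 0.035, 0], [0, 0, 0]],
  ],
)

```text
time: 1.77
eef_pos: [0.4168, 0.4665, 0.2307]
tcp_rot: [0.838, 0.545, -0.001, 0.0]
contact_force: [1.4, 0.2, -0.7]
opening: 0.505
finger_force: 0.0
```

```bash
cat >> h.py <<'E'
O=np.array([.5476,.0492,0]);S=R.from_euler("z",-114,degrees=True)
def st():
    s=get_state();A=R.from_quat(s["tcp_rot"]);np.set_printoptions(precision=4,suppress=True)
    print("t",s["time"],"tcp",s["eef_pos"],"stand",S.inv().apply(s["eef_pos"]-O),"F",s["contact_force"],"op",s["opening"])
    print((S.inv()*A).as_matrix())
    return s,A
E
python3 - <<'E'
from h import *
s,A=st()
for x in(-.2,):
    print("to go (tool)",A.inv().apply(O+S.apply([x,.057,.23])-s["eef_pos"]))
print("bottle base",ray("side",[(118,303)],0),"cap",ray("side",[(145,360)],.02))
E
```

```text
t 1.7667 tcp [0.4168 0.4665 0.2307] stand [-0.328  -0.2893  0.2307] F [ 1.3548  0.2347 -0.7186] op 0.5046881518534233
[[-1.     -0.0012  0.0009]
 [-0.0012  1.     -0.0005]
 [-0.0009 -0.0005 -1.    ]]
to go (tool) [-0.1284  0.3461  0.0006]
bottle base [[0.8661 0.2408 0.    ]] cap [[0.7358 0.336  0.02  ]]
```

move_arm(
  moves=[
    [0.5, [-0.0128, 0.0346, 0], [0, 0, 0]],
    [0.5, [-0.0128, 0.0346, 0], [0, 0, 0]],
    [0.5, [-0.0128, 0.0346, 0], [0, 0, 0]],
    [0.5, [-0.0128, 0.0346, 0], [0, 0, 0]],
    [0.5, [-0.0128, 0.0346, 0], [0, 0, 0]],
    [0.5, [-0.0128, 0.0346, 0], [0, 0, 0]],
    [0.5, [-0.0128, 0.0346, 0], [0, 0, 0]],
    [0.5, [-0.0128, 0.0346, 0], [0, 0, 0]],
    [0.5, [-0.0128, 0.0346, 0], [0, 0, 0]],
    [0.5, [-0.0128, 0.0346, 0], [0, 0, 0]],
  ],
)

```text
time: 2.6
eef_pos: [0.6811, 0.2091, 0.2305]
tcp_rot: [0.838, 0.545, -0.001, -0.0]
contact_force: [0.9, 0.6, 0.1]
opening: 0.497
finger_force: 0.0
```

move_arm(
  moves=[
    [0.5, [0, 0, 0.02], [0, 0, 0]],
    [0.5, [0, 0, 0.025], [0, 0, 0]],
    [0.5, [0, 0, 0.025], [0, 0, 0]],
    [0.5, [0, 0, 0.025], [0, 0, 0]],
    [0.5, [0, 0, 0.025], [0, 0, 0]],
    [0.5, [0, 0, 0.02], [0, 0, 0]],
    [0.5, [0, 0, 0.015], [0, 0, 0]],
    [0.5, [0, 0, 0], [0, 0, 0]],
    [0.5, [0, 0, 0], [0, 0, 0]],
    [0.5, [0, 0, 0], [0, 0, 0]],
  ],
)

```text
time: 3.43
eef_pos: [0.6814, 0.2109, 0.0779]
tcp_rot: [0.838, 0.545, 0.001, 0.0]
contact_force: [-0.3, -0.1, 1.1]
opening: 0.499
finger_force: 0.0
```

Run:
```python
from h import *
st()
a=read_camera("top")[90:330,140:400];b=read_camera("side")[160:400,170:450]
a=cv2.resize(a,(400,370));b=cv2.resize(b,(400,370))
cv2.imwrite("pics/p1.png",np.hstack([a,b])[:,:,::-1])
```

```text
t 3.4333 tcp [0.6814 0.2109 0.0779] stand [-0.2021  0.0564  0.0779] F [-0.3359 -0.0704  1.066 ] op 0.4986220995392313
[[-1.     -0.0009 -0.0013]
 [-0.0009  1.      0.002 ]
 [ 0.0013  0.002  -1.    ]]
```

View pics/p1.png

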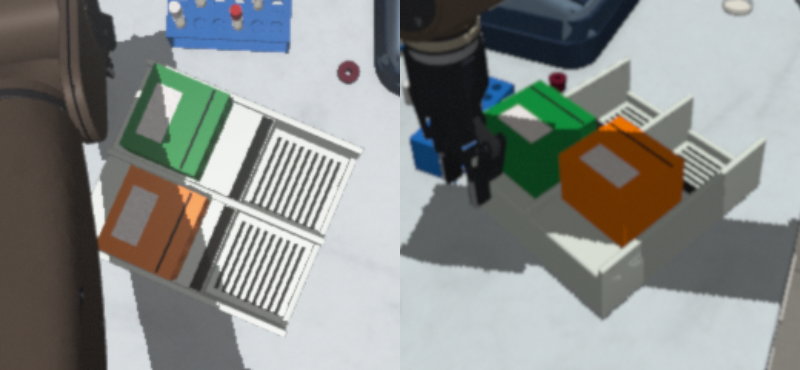

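The fingers are behind the green block, low over the deck and inside the lane; both blocks are undisturbed. Now I push.

move_arm(
  moves=[
    [0.5, [-0.008, 0, 0], [0, 0, 0]],
    [0.5, [-0.01, 0, 0], [0, 0, 0]],
    [0.5, [-0.01, 0, 0], [0, 0, 0]],
    [0.5, [-0.006, 0, 0], [0, 0, 0]],
    [0.5, [-0.005, 0, 0], [0, 0, 0]],
    [0.5, [-0.005, 0, 0], [0, 0, 0]],
    [0.5, [-0.006, 0, 0], [0, 0, 0]],
    [0.5, [-0.006, 0, 0], [0, 0, 0]],
    [0.5, [-0.006, 0, 0], [0, 0, 0]],
    [0.5, [-0.006, 0, 0], [0, 0, 0]],
  ],
)

```text
time: 4.37
eef_pos: [0.6528, 0.1485, 0.0765]
tcp_rot: [0.838, 0.545, 0.001, -0.0]
contact_force: [1.2, 3.2, -0.2]
opening: 0.501
finger_force: 0.0
```

move_arm(
  moves=[
    [0.5, [-0.006, 0, 0], [0, 0, 0]],
    [0.5, [-0.006, 0, 0], [0, 0, 0]],
    [0.5, [-0.006, 0, 0], [0, 0, 0]],
    [0.5, [-0.006, 0, 0], [0, 0, 0]],
    [0.5, [-0.006, 0, 0], [0, 0, 0]],
    [0.5, [-0.006, 0, 0], [0, 0, 0]],
    [0.5, [-0.006, 0, 0], [0, 0, 0]],
    [0.5, [-0.004, 0, 0], [0, 0, 0]],
    [0.5, [0, 0, 0], [0, 0, 0]],
    [0.5, [0, 0, 0], [0, 0, 0]],
  ],
)

```text
time: 5.2
eef_pos: [0.634, 0.1057, 0.0763]
tcp_rot: [0.838, 0.545, -0.0, 0.0]
contact_force: [1.2, 1.5, 1.7]
opening: 0.503
finger_force: 0.0
```

Run:
```python
from h import *
st()
a=read_camera("top")[90:330,140:400];b=read_camera("side")[160:400,170:450]
a=cv2.resize(a,(400,370));b=cv2.resize(b,(400,370))
cv2.imwrite("pics/p2.png",np.hstack([a,b])[:,:,::-1])
```

```text
t 5.2 tcp [0.634  0.1057 0.0763] stand [-0.0867  0.0559  0.0763] F [1.2293 1.54   1.6572] op 0.5027204875535423
[[-1.     -0.0007  0.0011]
 [-0.0007  1.      0.0002]
 [-0.0011  0.0002 -1.    ]]
```

View pics/p2.png

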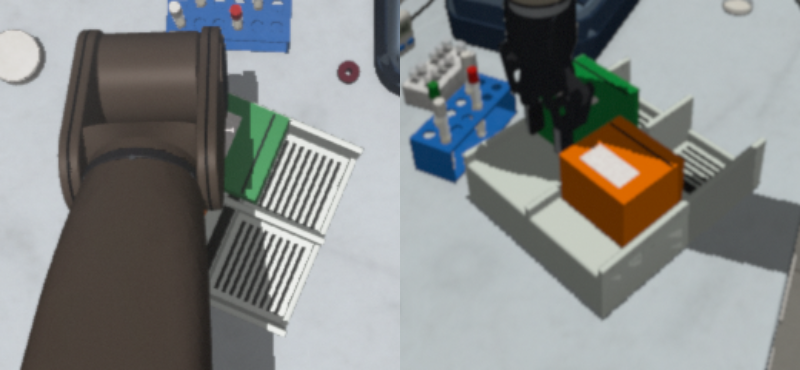

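The block now overhangs the edge, still level and straight, and the orange block is untouched. I'll keep pushing slowly to the tipping point.

move_arm(
  moves=[
    [0.5, [-0.004, 0, 0], [0, 0, 0]],
    [0.5, [-0.004, 0, 0], [0, 0, 0]],
    [0.5, [-0.004, 0, 0], [0, 0, 0]],
    [0.5, [-0.004, 0, 0], [0, 0, 0]],
    [0.5, [-0.004, 0, 0], [0, 0, 0]],
    [0.5, [-0.004, 0, 0], [0, 0, 0]],
    [0.5, [-0.004, 0, 0], [0, 0, 0]],
    [0.5, [-0.003, 0, 0], [0, 0, 0]],
    [0.5, [-0.003, 0, 0], [0, 0, 0]],
    [0.5, [0, 0, 0], [0, 0, 0]],
  ],
)

```text
time: 6.13
eef_pos: [0.6213, 0.0759, 0.0776]
tcp_rot: [0.839, 0.545, 0.002, 0.0]
contact_force: [1.8, 4.3, 4.3]
opening: 0.504
finger_force: 2.3
```

Run:
```python
from h import *
st()
a=read_camera("top")[90:330,140:400];b=read_camera("side")[160:400,170:450]
a=cv2.resize(a,(400,370));b=cv2.resize(b,(400,370))
cv2.imwrite("pics/p3.png",np.hstack([a,b])[:,:,::-1])
```

```text
t 6.1333 tcp [0.6213 0.0759 0.0776] stand [-0.0544  0.0565  0.0776] F [1.816  4.3127 4.2818] op 0.5040990880752244
[[-1.     -0.0005 -0.0025]
 [-0.0005  1.      0.0022]
 [ 0.0025  0.0022 -1.    ]]
```

View pics/p3.png

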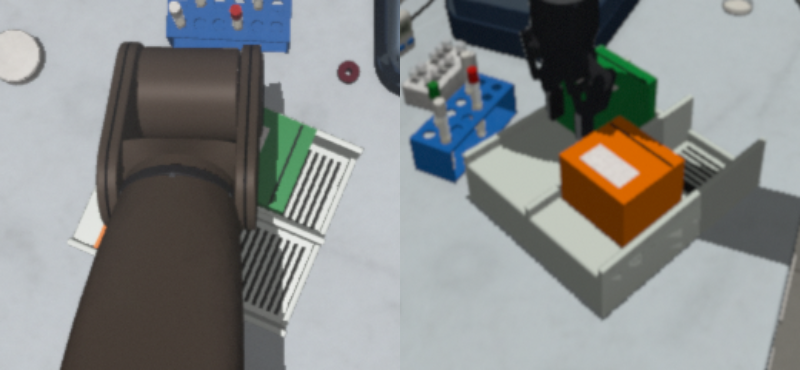

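The block is level with its centre almost over the edge, and the vertical force rising on the fingers says it is about to tip. I'll continue in small steps.

move_arm(
  moves=[
    [0.5, [-0.003, 0, 0], [0, 0, 0]],
    [0.5, [-0.003, 0, 0], [0, 0, 0]],
    [0.5, [-0.003, 0, 0], [0, 0, 0]],
    [0.5, [-0.003, 0, 0], [0, 0, 0]],
    [0.5, [-0.003, 0, 0], [0, 0, 0]],
    [0.5, [-0.003, 0, 0], [0, 0, 0]],
    [0.5, [0, 0, 0], [0, 0, 0]],
    [0.5, [0, 0, 0], [0, 0, 0]],
    [0.5, [0, 0, 0], [0, 0, 0]],
    [0.5, [0, 0, 0], [0, 0, 0]],
  ],
)

```text
time: 7.07
eef_pos: [0.6126, 0.0588, 0.0758]
tcp_rot: [0.838, 0.545, -0.001, -0.0]
contact_force: [-0.1, -0.4, 0.3]
opening: 0.501
finger_force: 0.0
```

Run:
```python
from h import *
st()
a=read_camera("top")[90:330,140:400];b=read_camera("side")[160:400,170:450]
a=cv2.resize(a,(400,370));b=cv2.resize(b,(400,370))
cv2.imwrite("pics/p4.png",np.hstack([a,b])[:,:,::-1])
```

```text
t 7.0667 tcp [0.6126 0.0588 0.0758] stand [-0.0352  0.0555  0.0758] F [-0.1438 -0.4261  0.2882] op 0.5007197354294883
[[-1.     -0.0008  0.0006]
 [-0.0008  1.     -0.001 ]
 [-0.0006 -0.001  -1.    ]]
```

View pics/p4.png

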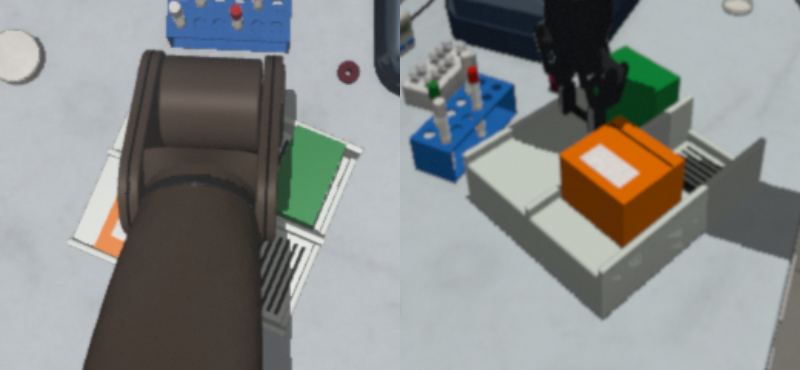

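The block has tumbled into the bay, and the force is back to zero. I'll back the tool off along the deck, raise it, and check that the block sits flat.

move_arm(
  moves=[
    [0.5, [0.015, 0, 0], [0, 0, 0]],
    [0.5, [0.025, 0, 0], [0, 0, 0]],
    [0.5, [0.03, 0, 0], [0, 0, 0]],
    [0.5, [0.03, 0, 0], [0, 0, 0]],
    [0.5, [0.03, 0, 0], [0, 0, 0]],
    [0.5, [0.03, 0, -0.02], [0, 0, 0]],
    [0.5, [0, 0, -0.035], [0, 0, 0]],
    [0.5, [0, 0, -0.035], [0, 0, 0]],
    [0.5, [0, 0, -0.035], [0, 0, 0]],
    [0.5, [0, 0, -0.03], [0, 0, 0]],
  ],
)

```text
time: 8.0
eef_pos: [0.6784, 0.2068, 0.2341]
tcp_rot: [0.838, 0.546, 0.001, 0.0]
contact_force: [1.3, 0.2, 0.8]
opening: 0.501
finger_force: 0.0
```

move_arm(
  moves=[
    [0.5, [0.02, -0.03, 0], [0, 0, 0]],
    [0.5, [0.02, -0.03, 0], [0, 0, 0]],
    [0.5, [0.02, -0.03, 0], [0, 0, 0]],
    [0.5, [0.02, -0.03, 0], [0, 0, 0]],
    [0.5, [0.02, -0.03, 0], [0, 0, 0]],
    [0.5, [0.02, -0.03, 0], [0, 0, 0]],
    [0.5, [0.02, -0.03, 0], [0, 0, 0]],
    [0.5, [0.02, -0.03, 0], [0, 0, 0]],
    [0.5, [0.01, -0.015, 0], [0, 0, 0]],
    [0.5, [0, 0, 0], [0, 0, 0]],
  ],
)

```text
time: 8.83
eef_pos: [0.5106, 0.4685, 0.2313]
tcp_rot: [0.837, 0.547, 0.0, -0.001]
contact_force: [-0.6, 0.1, 0.2]
opening: 0.496
finger_force: 0.0
```

Run:
```python
from h import *
st()
T=read_camera("top");D=read_camera("side")
a=cv2.resize(T[90:330,140:400],(400,370));b=cv2.resize(D[160:400,170:450],(400,370))
cv2.imwrite("pics/p5.png",np.hstack([a,b])[:,:,::-1])
hsv=cv2.cvtColor(T,cv2.COLOR_RGB2HSV);roi=np.zeros(T.shape[:2],np.uint8);roi[125:310,180:380]=255
for nm,lo,hi,z in(("g",(50,100,30),(85,255,255),.098),("o",(5,120,60),(22,255,255),.12)):
    m=cv2.inRange(hsv,lo,hi)&roi
    cs=max(cv2.findContours(m,0,2)[0],key=cv2.contourArea)
    q=cv2.boxPoints(cv2.minAreaRect(cs));print(nm,S.inv().apply(ray("top",q,z)-O))
```

```text
t 8.8333 tcp [0.5106 0.4685 0.2313] stand [-0.368  -0.2044  0.2313] F [-0.6042  0.1222  0.2012] op 0.49588168941099015
[[-1.     -0.0064 -0.001 ]
 [-0.0064  1.     -0.0013]
 [ 0.001  -0.0013 -1.    ]]
g [[0.0299 0.0101 0.098 ]
 [0.0307 0.107  0.098 ]
 [0.0885 0.1062 0.098 ]
 [0.0874 0.0095 0.098 ]]
o [[-0.1257 -0.1039  0.12  ]
 [-0.1246 -0.0059  0.12  ]
 [-0.0297 -0.0081  0.12  ]
 [-0.0314 -0.1058  0.12  ]]
```

View pics/p5.png

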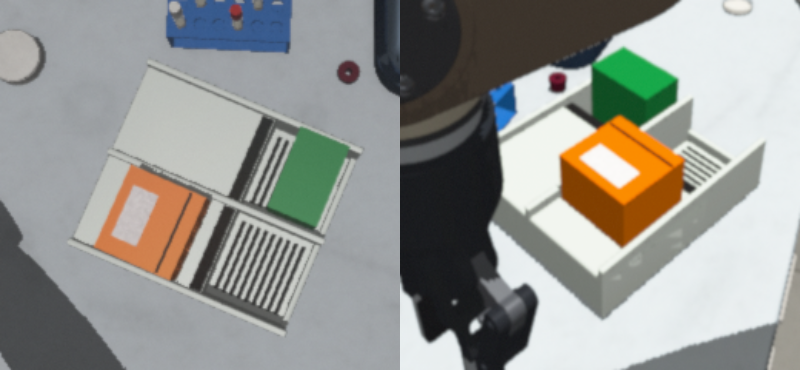

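The green block's top is a 58 × 97 mm rectangle at the right height, spanning stand x 30–88 mm. So it stands flat and square in the bay, clear of the stop. The orange block is still on the deck where it was, and the robot is clear of everything.

```bash
python3 -c "
from plant import *
print(sign_off())"
```

```text
the job is handed in; nothing more can be done
None
```

The green block was pushed over the step and stands flat in its low bay with the wells facing down; the orange block is untouched on the deck, and the job was handed in at about 9 s.

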